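# Fold the retaining flap over the check weights, shut and lock their case

## Robot

A 6-joint arm with a two-finger parallel gripper is mounted at the origin on a cart in front of the work surface, level with it; the furniture and walls round the work are solid. World frame = base frame: x ahead of the robot, y to its left, z up, the work surface at z = 0. Lengths are in m, angles in rad, forces in N, time in s.
With the tool pointing down it reaches from about 0.375 to 0.9 m from the base axis. Payload 3.1 kg.
Tool frame: the origin (TCP) lies midway between the tips of the shut fingers; the grasp point (between the pads) lies 19 mm behind it; z points along the fingers, y is the line along which they close (so a half turn about z gives the same grasp; the last joint's range is limited). The gripper opens to 87 mm and grips with 3 to 60 N. Pads are 19 mm wide; open, the fingers measure 117 mm over their backs; the gripper's body (75 mm by 190 mm) begins 51 mm behind the grasp point.
Start: joints at [1.099, 0.527, 1.433, -0, 1.181, -0.178], TCP at [0.18, 0.598, 0.223] pointing down, gripper open.
Joint ranges: [-3.08, 3.08], [-0.75, 2.2], [0.22, 2.44], [-1.43, 4.57], [0, 2.65], [-2.85, 2.85]. Speed limits (rad/s): [2.79, 2.79, 3.14, 3.14, 3.14, 3.14].

## Interface

Orientations are given as a unit quaternion [x, y, z, w].
In Python, from rig import get_obs, cams, job gives the robot as it stands.
- The arm moves only by the tool servo_tool, never from a script. Its argument "moves" is text: rows parted by semicolons, each of 5 numbers parted by spaces: the shift along the tool's x, y, z in m, then the turn about the tool's z in degrees, then the finger opening in m, from 0 to 0.087. In form: dx dy dz spin claw; .... A call has 1 to 10 rows; each row is the pose to reach, as a shift and turn from the pose commanded when the call began, along the tool's axes at that moment; what a row does not reach only later rows make up. A row lasts 1/12 s, in which the tool goes at most 41.7 mm and 7.16 degrees, less where a joint would pass 70% of its speed; a pose out of reach is approached as far as the arm can. A call with a gripper value outside its range is refused whole. The fingers move at their own pace and stop on an object; "grip_force" is the grip in N (left out, the last holds). Time passes only in rows, so rows that repeat a pose let the fingers close. It gives the time, the measured TCP pose, the force, the opening and the grip force at its end, in the units of the state.
- get_obs(): the state, without advancing time (a new reading comes with each control period).
- cams.camera(name): name is "scene" or "top"; returns the picture (480x640x3 uint8, blue, green, red); there is no depth.
- cams.camera_model(name): a dict with "fx", "fy", "cx", "cy" (pixels), "R" (3x3) and "t" (3): a world point X has camera coordinates R X + t. Camera axes: x right, y down, z forward; pixel columns grow to the right and rows downward; lengths in m; the calibration is good to about 2 mm. A picture is of the moment at which its call begins. camera_model takes no time and is no camera call.
- job.hand_in(): hands the job in; it is judged then, once.
The state is a dict: "time": time; "q": joint angles; "joint_velocities": joint speeds; "joint_torque": joint torques, N m; "position": TCP position; "tool_rot": TCP orientation; "ft_force": force on the tool from outside, world axes, zero at the start; "moment": the same for the moment, N m; "grip_width": finger opening in m; "grip_force": force on a finger pad.
Only numpy, scipy, OpenCV 4.12 (cv2) and the standard library are available. Lean on these libraries where they do the work, as an engineer would, in place of code of your own. Each camera call takes 0.05 s, during which the arm holds its last target. There are 200 camera calls.

## Task

The balance check is finished, so close up the check-weight case: with the fingertips, fold the upright retaining flap down flat over the brass weights, push the open cover over until it is fully shut, and last slide its catch by the red stud all the way across to lock it. Just push, gently: do not pick up or drag the case, leave the weights in their wells and everything around alone.

Things in the scene. Friction and masses are not known exactly. Their poses are not given: they have to be found in the camera images.
- weight_case: Blue-grey plastic weight case, loose, rubber feet, 2.2 to 3 kg loaded. Base 120 (x) x 150 (y) x 55 mm high, walls 5, open on top. Origin: centre of its underside, on the bench. Front is -x (handle and catch stand out up to 11 mm); cover hinged on the +x (back) rim, flap inside the -y (right) wall. Black foam inside, four wells with brass weights, knob tops 46 mm above the bench
- cover_hinge (a point): Middle of the cover's hinge line, along the case's y axis on the back rim: 60 mm behind the case's origin (+x), 55 mm above the bench. The cover is a shell 120 mm from hinge to free edge, 150 mm wide, 22 mm deep, walls 4 mm; its rim lies in the hinge's plane. This frame turns with the cover: -x from hinge to free edge, +z to its outer face
- cover_front_edge (a point): Middle of the cover's free edge at its outer face: 120 mm from the hinge line, 22 mm out from the rim plane. Shut: 60 mm in front of the case's origin, 77 mm above the bench, outer face level (a raised panel adds 0.5 mm)
- cover (a joint): Angle of the cover: 0 shut (rim on rim), 1.57 straight up, at most 1.92 leaning back. Friction hinge: the cover stays where it is left and takes 2 to 4 N at its free edge to move. A flap left upright stops it about half way
- catch_stud (a point): Middle of the top of the catch's red thumb stud, 10 x 10 mm, 12 mm high, on a steel plate (22 mm wide along y, 2.4 mm thick) on the cover's outer face near its free edge: 111.5 mm from the hinge line, 36 mm out from the rim plane. With the cover shut it is 91 mm above the bench, 51.5 mm in front of the case's origin, at case y = -7 mm unlocked, +7 mm locked
- catch (a joint): Travel of the sliding catch along the cover, towards the case's +y (left) side: 0 unlocked, 0.014 m locked, against its stop. About 2 N moves it, and it stays where it is left. Its tongue hangs 12 mm below the rim and slides under a steel keeper on the front of the case, which it can only do when the cover is shut (within 2 mm); locked too early, it keeps the cover from shutting
- flap_hinge (a point): Middle of the flap's hinge line, along the case's x axis inside the right wall: 66 mm to the -y side of the case's origin, 49.5 mm above the bench. The flap is an aluminium plate 100 mm wide, 3 mm thick, 120 mm from hinge to free edge, blue felt on the side that goes down on the weights. Frame turns with the flap: y from hinge to free edge, z to the bare upper side
- flap_tip (a point): Middle of the end of the flap's thumb tab (34 mm wide, in the plane of the plate), 128.5 mm from its hinge line, in mid-thickness
- flap (a joint): Angle of the flap: 0 flat on its ledges over the weights (upper face 51 mm above the bench, 4 mm below the rim), 1.57 straight up, at most 1.75 leaning out to the case's -y side. It folds towards the case's +y side. Its stiff hinge holds it where it is left; 0.5 to 2 N near the free edge moves it
- weight_100g: Brass knob weight, 27 mm across, 36 mm high, standing in its well (front right). Origin: centre of its underside
- weight_50g: Brass knob weight, 21 mm across, 30 mm high, in its well (back right). Origin: centre of its underside
- weight_20g: Brass knob weight, 16 mm across, 24 mm high, in its well (front left). Origin: centre of its underside
- weight_20g_b: A second brass knob weight like it, 16 mm across, 24 mm high, in its well (back left). Origin: centre of its underside
- tweezers: Bystander: steel tweezers, 139 x 9 x 10 mm, lying along the case's left (+y) side. Origin: centre of the underside
- moisture_tin: Bystander: round aluminium tin with lid, 59 mm across, 38 mm high, behind the case. Origin: centre of the underside
- enamel_mug: Bystander: white enamel mug, 141 x 104 x 140 mm, behind the case. Origin: centre of the underside
- marker_pen: Bystander: black marker pen, 133 x 13 x 15 mm, lying to the left along the front of the bench. Origin: centre of the underside
- flat_brush: Bystander: flat brush with orange handle, 231 x 62 x 15 mm, lying at the front of the bench before the big fixed grey test press, which fills the bench from about x = 0.48 to 0.82 m and y = 0.02 to 0.48 m and stands over 0.5 m high: go round it. Origin: centre of the underside

How it is judged:
By the outcome, as a careful person would: the job done as asked, in the order asked, and still so for the second after the job is handed in, with the robot touching nothing.
It also fails if it takes over 72 s, if anything falls off the work surface, if the arm or the gripper's body presses on something with over 40 N, if the wrist force passes 120 N, or if a joint passes its speed limit or range.

## Working session

There is one attempt and no reset: what is moved stays moved. The work goes in short steps, Python scripts to look and compute and a tool call to move; the robot and the scene stay as the last step left them, time stands still between calls to the robot, and variables do not carry over. Pictures are saved under pics/ and viewed, at most 10 in all, crops included, and the job is handed in when it is done.

Besides the shell and the picture viewer there is one more tool, called as a command line: name --argument value ..., lists and objects as JSON in quotes. servo_tool: Moves the arm, as the interface text tells. Its arguments: {"type":"object","properties":{"moves":{"type":"string"},"grip_force":{"type":"number"}},"required":["moves"]}

```bash
mkdir -p pics; ls; python3 - <<'E'
from rig import get_obs, cams, job
import cv2
for n in("scene","top"):
    cv2.imwrite(f"pics/{n}0.png",cams.camera(n)); m=cams.camera_model(n); print(n,m)
o=get_obs(); print(o)
E
```

```text
pics
scene {'fx': 475.23572841110405, 'fy': 475.23572841110405, 'cx': 325.4704389636814, 'cy': 239.34580481702764, 'R': array([[ 0.84151461, -0.53988698, -0.01937026],
       [-0.33813345, -0.49840289, -0.79828587],
       [ 0.42132996,  0.67831895, -0.60196716]]), 't': array([-0.50631195,  0.27049109,  1.14017371])}
top {'fx': 540.0694460838545, 'fy': 540.0694460838545, 'cx': 318.6799861322302, 'cy': 239.24972109972302, 'R': array([[-0.00318357, -0.99977527, -0.02095892],
       [-0.98490687,  0.00676195, -0.17295296],
       [ 0.17305581,  0.02009197, -0.98470706]]), 't': array([0.00501141, 0.6013705 , 1.29241494])}
{'time': 0.1, 'q': array([ 1.09952894e+00,  5.28360604e-01,  1.43377264e+00, -5.59786535e-05,
        1.18140649e+00, -1.78492359e-01]), 'joint_velocities': array([-0.00086408, -0.00228142, -0.00383574,  0.0007708 , -0.00122147,
       -0.00070271]), 'joint_torque': array([-5.42971175e-04, -4.40984738e+01, -1.77149552e+01,  6.34460896e-02,
        5.34635433e-02, -3.65231199e-05]), 'position': array([0.18005828, 0.59780938, 0.22167772]), 'tool_rot': array([ 1.45854640e-01,  9.89305552e-01, -9.30874802e-04, -2.86219211e-04]), 'ft_force': array([-0.08661192, -0.27446779,  0.01088668]), 'moment': array([-0.01255686, -0.03426599,  0.04940807]), 'grip_force': 0.0, 'grip_width': 0.08704044475032745}
```

View pics/scene0.png

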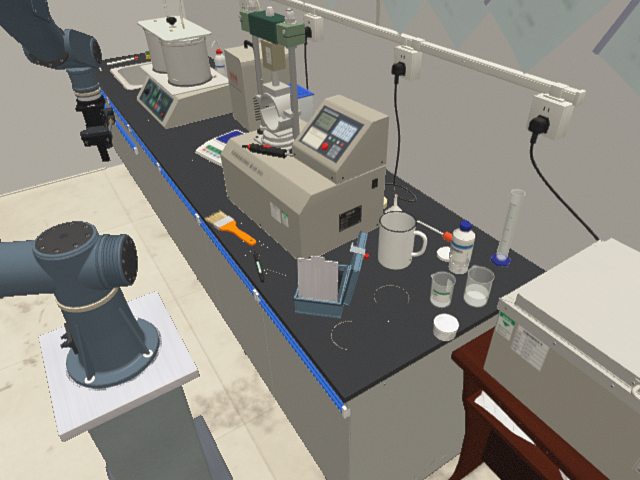

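View pics/top0.png

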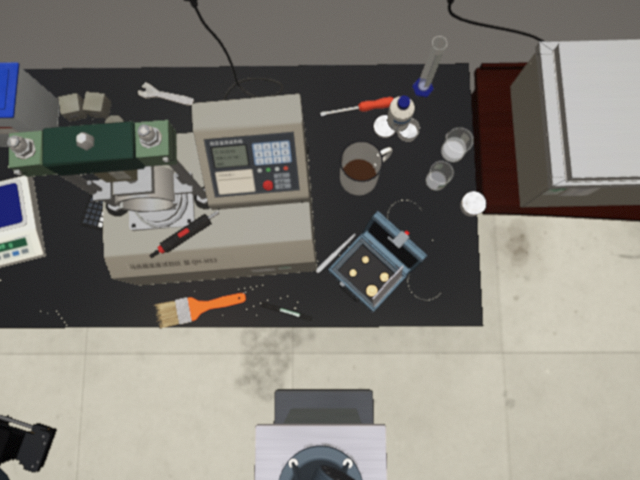

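```bash
python3 - <<'E'
import cv2, numpy as np
t=cv2.imread("pics/top0.png")[200:320,310:470]; s=cv2.imread("pics/scene0.png")[220:330,270:440]
a=cv2.resize(t,(800,600),interpolation=cv2.INTER_CUBIC); b=cv2.resize(s,(765,495),interpolation=cv2.INTER_CUBIC)
cv2.imwrite("pics/tc.png",a); cv2.imwrite("pics/sc.png",b)
E
```

```text
(no output)
```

View pics/tc.png

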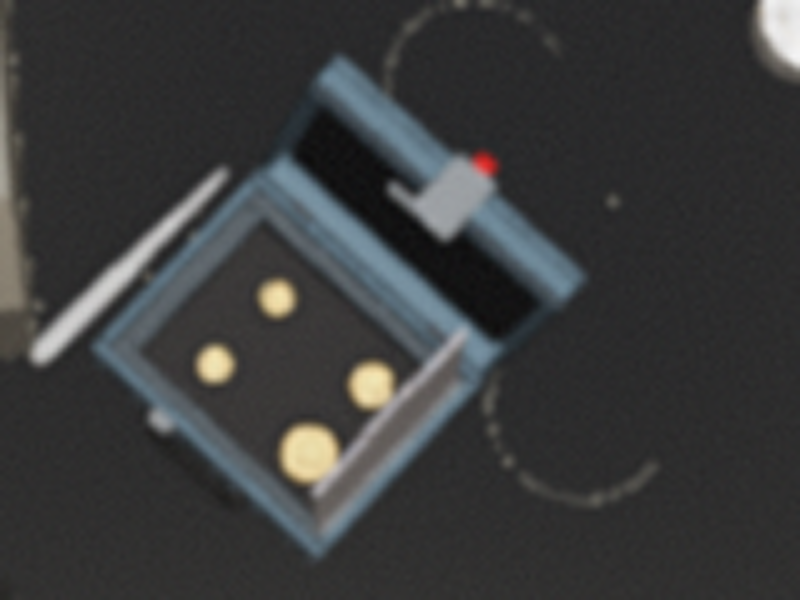

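View pics/sc.png

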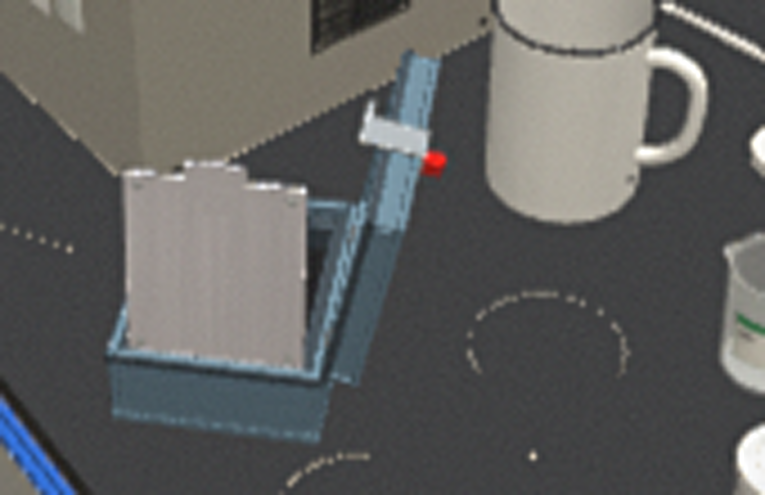

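```bash
cat > h.py <<'E'
import numpy as np
from scipy.optimize import least_squares
from scipy.spatial.transform import Rotation as Rt
from rig import get_obs, cams, job
def case2w(p,x,y,yaw):
    c,s=np.cos(yaw),np.sin(yaw); p=np.asarray(p,float)
    return np.array([x+c*p[0]-s*p[1], y+s*p[0]+c*p[1], p[2]])
def cov(d,yy,o,th): # d from hinge, o out
    return [.060-d*np.cos(th)+o*np.sin(th), yy, .055+d*np.sin(th)+o*np.cos(th)]
def flp(xx,d,z,th):
    return [xx,-.066+d*np.cos(th)-z*np.sin(th),.0495+d*np.sin(th)+z*np.cos(th)]
def proj(m,X):
    c=m["R"]@X+m["t"]; return np.array([m["fx"]*c[0]/c[2]+m["cx"],m["fy"]*c[1]/c[2]+m["cy"]])
def world2tool(d): return Rt.from_quat(get_obs()["tool_rot"]).inv().apply(d)
E
python3 - <<'E'
from h import *
T,S=cams.camera_model("top"),cams.camera_model("scene")
tp=lambda u,v:((u+.5)/5-.5+310,(v+.5)/5-.5+200); sp=lambda u,v:((u+.5)/4.5-.5+270,(v+.5)/4.5-.5+220)
st=lambda p:(lambda a,b:[*a[:1],a[1],a[2]])(p,0)
P=[("T",tp(318,555),lambda c,f:[-.06,-.075,.055]),("T",tp(95,347),lambda c,f:[-.06,.075,.055]),("T",tp(490,375),lambda c,f:[.06,-.075,.055]),("T",tp(262,175),lambda c,f:[.06,.075,.055]),
("T",tp(484,165),lambda c,f:cov(.1115,-.007,.034,c)),("T",tp(337,55),lambda c,f:cov(.12,.075,.022,c)),("T",tp(585,275),lambda c,f:cov(.12,-.075,.022,c)),
("S",sp(110,352),lambda c,f:[-.06,-.075,.055]),("S",sp(322,378),lambda c,f:[.06,-.075,.055]),("S",sp(113,415),lambda c,f:[-.06,-.075,0]),("S",sp(318,440),lambda c,f:[.06,-.075,0]),
("S",sp(433,163),lambda c,f:cov(.1115,-.007,.032,c)),("S",sp(125,172),lambda c,f:flp(-.05,.12,0,f)),("S",sp(305,187),lambda c,f:flp(.05,.12,0,f)),("S",sp(215,163),lambda c,f:flp(0,.1285,0,f))]
M={"T":T,"S":S}
def r(v): return np.concatenate([proj(M[k],case2w(g(v[3],v[4]),*v[:3]))-np.array(p) for k,p,g in P])
o=least_squares(r,[.45,-.1,-.8,1.7,1.57],loss="soft_l1"); print(o.x, np.round(o.fun.reshape(-1,2),1).tolist())
v=o.x
for n,p in [("flaptip",flp(0,.1285,0,v[4])),("edge",cov(.12,0,.022,v[3])),("stud",cov(.1115,-.007,.036,v[3])),("studshut",[-.0515,-.007,.091]),("hinge",[.06,0,.055]),("fhinge",[0,-.066,.0495])]: print(n,case2w(p,*v[:3]).round(4))
E
```

```text
[ 0.51923604 -0.11685232 -0.75831224  1.75811844  1.43007422] [[0.2, 0.1], [-0.4, -0.3], [-1.2, 0.1], [-0.9, -1.0], [-0.2, -0.2], [-0.1, 0.1], [-0.2, 0.5], [-0.4, 0.2], [-0.5, 0.1], [0.2, 1.6], [0.4, 1.8], [0.4, 0.6], [-0.0, -0.6], [0.8, 0.4], [0.3, 0.5]]
flaptip [ 0.4862 -0.1517  0.1767]
edge [ 0.5947 -0.1883  0.1688]
stud [ 0.5987 -0.2018  0.1578]
studshut [ 0.477  -0.0865  0.091 ]
hinge [ 0.5628 -0.1581  0.055 ]
fhinge [ 0.4738 -0.1648  0.0495]
```

servo_tool --moves "-0.32 -0.402 0 0 0;-0.32 -0.402 0 0 0;-0.32 -0.402 0 0 0;-0.32 -0.402 0 0 0;-0.32 -0.402 0 0 0;-0.32 -0.402 0 0 0;-0.32 -0.402 0 0 0;-0.32 -0.402 0 0 0;-0.32 -0.402 0 0 0;-0.32 -0.402 0 0 0" --grip_force 5

```text
time: 0.93
position: [0.3347, 0.2096, 0.2225]
tool_rot: [0.146, 0.989, -0.0, -0.0]
ft_force: [0.9, 0.9, -0.3]
grip_width: 0.0282
grip_force: 0.0
```

servo_tool --moves "-0.06 -0.076 0 0 0;-0.06 -0.076 0 0 0;-0.06 -0.076 0 0 0;-0.147 -0.258 0 0 0;-0.147 -0.258 0 0 0;-0.147 -0.258 0 0 0;-0.147 -0.258 0 0 0;-0.147 -0.258 0 0 0;-0.222 -0.346 0 26.7 0;-0.222 -0.346 0 26.7 0"

```text
time: 1.77
position: [0.4338, -0.1561, 0.2224]
tool_rot: [0.272, 0.962, 0.0, -0.001]
ft_force: [1.4, 0.3, 0.2]
grip_width: 0.0004
grip_force: 0.0
```

servo_tool --moves "0 0 0 0 0;0 0 0 0 0"

```text
time: 1.93
position: [0.4351, -0.1566, 0.2222]
tool_rot: [0.269, 0.963, -0.0, 0.0]
ft_force: [-1.0, 0.6, -0.5]
grip_width: 0.0004
grip_force: 0.0
```

```bash
cat > rel.py <<'E'
from h import *
import sys
C=np.array([.5192,-.1169,-.7583])
def st():
    o=get_obs(); d=o["position"][:2]-C[:2]; c,s=np.cos(C[2]),np.sin(C[2])
    R=Rt.from_quat(o["tool_rot"]).as_matrix(); a=lambda v:np.degrees(np.arctan2(v[1],v[0])).round(1)
    print("t",o["time"],"case pos mm",(1000*np.array([c*d[0]+s*d[1],-s*d[0]+c*d[1],o["position"][2]])).round(1),"tool x,y angle vs case",a(R[:,0])-np.degrees(C[2]).round(1),a(R[:,1])-np.degrees(C[2]).round(1),"grip",o["grip_width"],"F",o["ft_force"].round(1))
if __name__=="__main__": st()
E
python3 rel.py
```

```text
t 1.9333 case pos mm [-33.7 -86.6 222.2] tool x,y angle vs case 192.1 102.1 grip 0.00037841058308777503 F [-1.   0.6 -0.5]
```

servo_tool --moves "-0.0246 -0.0237 0 12.1 0;-0.0246 -0.0237 0 12.1 0;-0.0246 -0.0237 0.04 12.1 0;-0.0246 -0.0237 0.083 12.1 0;-0.0246 -0.0237 0.083 12.1 0;-0.0246 -0.0237 0.083 12.1 0"

```text
time: 2.43
position: [0.4408, -0.1847, 0.1377]
tool_rot: [0.367, 0.93, 0.001, -0.004]
ft_force: [-0.4, 0.2, 0.9]
grip_width: 0.0006
grip_force: 0.0
```

```bash
python3 rel.py; python3 - <<'E'
from rig import cams
import cv2
s=cams.camera("scene")[150:330,230:450]; t=cams.camera("top")[180:320,310:480]
import numpy as np
a=cv2.resize(s,(440,360),interpolation=cv2.INTER_CUBIC);b=cv2.resize(t,(340,280),interpolation=cv2.INTER_CUBIC)
c=np.zeros((360,780,3),'uint8');c[:,:440]=a;c[:280,440:]=b;cv2.imwrite("pics/a1.png",c)
E
```

```text
t 2.4333 case pos mm [ -10.3 -103.1  137.7] tool x,y angle vs case 180.3 90.3 grip 0.0006395370532274777 F [-0.4  0.2  0.9]
```

View pics/a1.png

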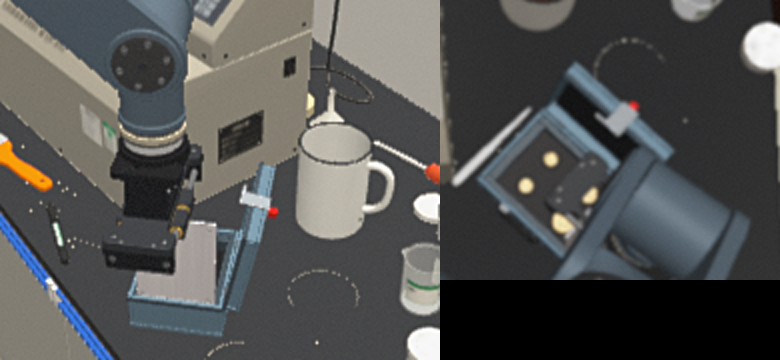

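servo_tool --moves "0 0.02 0 0 0;0 0.034 0 0 0;0 0.044 0.002 0 0;0 0.054 0.0045 0 0;0 0.062 0.008 0 0;0 0.07 0.0125 0 0;0 0.0777 0.0176 0 0;0 0.0846 0.0234 0 0;0 0.091 0.03 0 0;0 0.0965 0.037 0 0"

```text
time: 3.37
position: [0.5097, -0.1165, 0.1016]
tool_rot: [0.368, 0.93, 0.0, -0.0]
ft_force: [0.2, 0.8, 0.2]
grip_width: 0.0003
grip_force: 0.3
```

```bash
python3 rel.py; python3 - <<'E'
from rig import cams
import cv2
s=cams.camera("scene")[150:330,230:450]; t=cams.camera("top")[180:320,310:480]
import numpy as np
a=cv2.resize(s,(440,360),interpolation=cv2.INTER_CUBIC);b=cv2.resize(t,(340,280),interpolation=cv2.INTER_CUBIC)
c=np.zeros((360,780,3),'uint8');c[:,:440]=a;c[:280,440:]=b;cv2.imwrite("pics/a2.png",c)
E
```

```text
t 3.3667 case pos mm [ -7.2  -6.3 101.6] tool x,y angle vs case 180.20000000000002 90.19999999999999 grip 0.00025846717369040355 F [0.2 0.8 0.2]
```

View pics/a2.png

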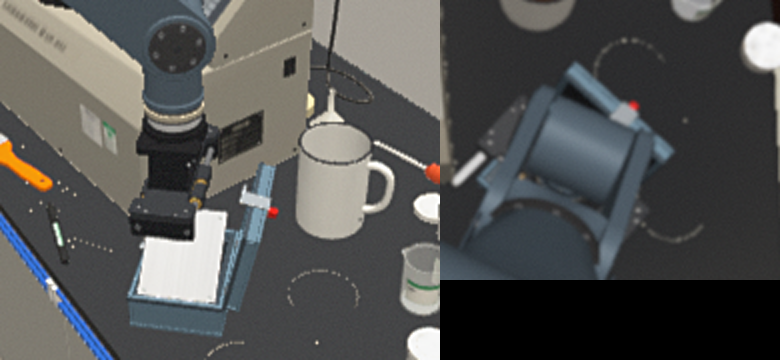

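servo_tool --moves "0 0.005 0.0076 0 0;0 0.009 0.0156 0 0;0 0.012 0.024 0 0;0 0.0144 0.0326 0 0;0 0.016 0.0415 0 0;0 0.0165 0.048 0 0;0 0.0165 0.051 0 0;0 0.0165 0.053 0 0;0 0.0165 0.053 0 0"

```text
time: 4.22
position: [0.5203, -0.1048, 0.051]
tool_rot: [0.368, 0.93, 0.0, -0.0]
ft_force: [-2.7, 2.4, 12.6]
grip_width: 0.0006
grip_force: 6.5
```

servo_tool --moves "0 0 -0.04 0 0;0 0 -0.08 0 0;0 0 -0.12 0 0;0 0 -0.16 0 0;0 -0.049 -0.165 0 0;-0.03 -0.049 -0.165 0 0;-0.07 -0.049 -0.165 0 0;-0.11 -0.049 -0.165 0 0;-0.142 -0.049 -0.165 0 0;-0.142 -0.049 -0.165 0 0"

```text
time: 5.05
position: [0.595, -0.2437, 0.2144]
tool_rot: [0.369, 0.929, -0.001, 0.004]
ft_force: [1.0, -0.2, -0.0]
grip_width: 0.0007
grip_force: 0.0
```

```bash
python3 rel.py; python3 - <<'E'
from rig import cams
import cv2
s=cams.camera("scene")[150:330,230:450]; t=cams.camera("top")[180:320,310:480]
import numpy as np
a=cv2.resize(s,(440,360),interpolation=cv2.INTER_CUBIC);b=cv2.resize(t,(340,280),interpolation=cv2.INTER_CUBIC)
c=np.zeros((360,780,3),'uint8');c[:,:440]=a;c[:280,440:]=b;cv2.imwrite("pics/a3.png",c)
E
```

```text
t 5.05 case pos mm [142.3 -39.9 214.4] tool x,y angle vs case 180.0 90.0 grip 0.0007218435840292686 F [ 1.  -0.2 -0. ]
```

View pics/a3.png

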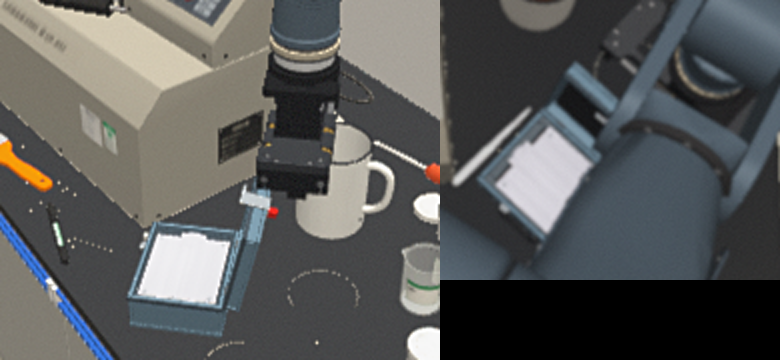

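servo_tool --moves "0 0 0.03 0 0;0 0 0.0635 0 0;0 0 0.0635 0 0;0.01 0 0.0635 0 0;0.02 0 0.0635 0 0;0.026 0 0.0635 0 0;0.031 0 0.0635 0 0;0.036 0 0.0635 0 0;0.04 0 0.0635 0 0;0.044 0 0.0635 0 0"

```text
time: 5.98
position: [0.559, -0.2079, 0.1522]
tool_rot: [0.368, 0.93, -0.0, 0.001]
ft_force: [2.5, -1.2, 2.5]
grip_width: 0.0006
grip_force: 1.6
```

```bash
python3 rel.py
```

```text
t 5.9833 case pos mm [ 91.5 -38.7 152.2] tool x,y angle vs case 180.20000000000002 90.19999999999999 grip 0.0006333478802239279 F [ 2.5 -1.2  2.5]
```

servo_tool --moves "0.008 0 -0.001 0 0;0.0164 0 -0.0022 0 0;0.0262 0 -0.0024 0 0;0.0359 0 -0.0015 0 0;0.0455 0 0.0003 0 0;0.0548 0 0.0032 0 0;0.0638 0 0.0069 0 0;0.0724 0 0.0116 0 0;0.0805 0 0.017 0 0;0.088 0 0.0232 0 0"

```text
time: 6.82
position: [0.4933, -0.1468, 0.1272]
tool_rot: [0.368, 0.93, 0.0, -0.001]
ft_force: [1.8, -1.0, 0.2]
grip_width: 0.0008
grip_force: 0.6
```

```bash
python3 rel.py
```

```text
t 6.8167 case pos mm [  1.7 -39.5 127.2] tool x,y angle vs case 180.20000000000002 90.19999999999999 grip 0.0008116778004500548 F [ 1.8 -1.   0.2]
```

servo_tool --moves "0.0069 0 0.007 0 0;0.0129 0 0.0145 0 0;0.0183 0 0.0227 0 0;0.0227 0 0.0313 0 0;0.0263 0 0.0404 0 0;0.028 0 0.046 0 0;0.029 0 0.0498 0 0;0.029 0 0.0515 0 0;0.029 0 0.0525 0 0;0.029 0 0.0525 0 0"

```text
time: 7.65
position: [0.4713, -0.1266, 0.0771]
tool_rot: [0.368, 0.93, 0.0, -0.002]
ft_force: [-5.5, 2.1, 21.3]
grip_width: 0.001
grip_force: 10.4
```

```bash
python3 rel.py
```

```text
t 7.65 case pos mm [-28.1 -40.   77.1] tool x,y angle vs case 180.20000000000002 90.19999999999999 grip 0.0010282341610992258 F [-5.5  2.1 21.3]
```

servo_tool --moves "0 0 -0.035 0 0;0.026 -0.015 -0.04 0 0;0.026 -0.015 -0.04 30 0;0.026 -0.015 -0.04 90 0;0.026 -0.015 -0.04 90 0;0.026 -0.015 -0.04 90 0;0.026 -0.015 -0.04 90 0;0.026 -0.015 -0.04 90 0;0.026 -0.015 -0.04 90 0;0.026 -0.015 -0.04 90 0"

```text
time: 8.48
position: [0.4435, -0.1206, 0.1151]
tool_rot: [0.771, 0.637, -0.0, -0.001]
ft_force: [-0.3, 0.5, -0.2]
grip_width: 0.0004
grip_force: 0.0
```

```bash
python3 rel.py
```

```text
t 8.4833 case pos mm [-52.4 -54.8 115.1] tool x,y angle vs case 122.5 32.5 grip 0.0004016855026991228 F [-0.3  0.5 -0.2]
```

servo_tool --moves "0 0 0 32.5 0;0 0 0 32.5 0;0 0 0 32.5 0;0 0 0 32.5 0;0 0 0 32.5 0;0 0 0 32.5 0"

```text
time: 8.98
position: [0.4436, -0.1207, 0.1152]
tool_rot: [0.917, 0.398, -0.0, -0.0]
ft_force: [-0.7, -1.2, 0.5]
grip_width: 0.0006
grip_force: 0.0
```

```bash
python3 rel.py; python3 - <<'E'
from rig import cams
import cv2
s=cams.camera("scene")[150:330,230:450]; t=cams.camera("top")[180:320,310:480]
import numpy as np
a=cv2.resize(s,(440,360),interpolation=cv2.INTER_CUBIC);b=cv2.resize(t,(340,280),interpolation=cv2.INTER_CUBIC)
c=np.zeros((360,780,3),'uint8');c[:,:440]=a;c[:280,440:]=b;cv2.imwrite("pics/a4.png",c)
E
```

```text
t 8.9833 case pos mm [-52.3 -54.8 115.2] tool x,y angle vs case 90.3 0.29999999999999716 grip 0.0006011542441368958 F [-0.7 -1.2  0.5]
```

View pics/a4.png

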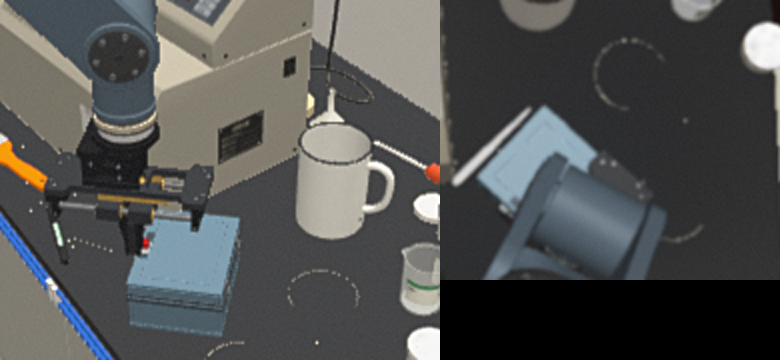

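servo_tool --moves "0 0 0.02 0 0;0 0 0.031 0 0;0.02 0 0.031 0 0;0.028 0 0.031 0 0;0.033 0 0.031 0 0;0.037 0 0.031 0 0;0.041 0 0.031 0 0;0.044 0 0.031 0 0;0.047 0 0.031 0 0;0.047 0 0.031 0 0"

```text
time: 9.92
position: [0.4757, -0.0869, 0.0845]
tool_rot: [0.917, 0.399, -0.001, 0.0]
ft_force: [-2.5, -3.6, -0.5]
grip_width: 0.0004
grip_force: 7.9
```

```bash
python3 rel.py
```

```text
t 9.9167 case pos mm [-52.2  -8.2  84.5] tool x,y angle vs case 90.5 0.5 grip 0.0004489835227415376 F [-2.5 -3.6 -0.5]
```

Pushing the stud with about 4 N; I'll push on to the stop.

servo_tool --moves "0.001 0 0 0 0;0.002 0 0 0 0;0.003 0 0 0 0;0.003 0 0 0 0"

```text
time: 10.25
position: [0.4765, -0.0859, 0.0845]
tool_rot: [0.917, 0.4, -0.002, 0.0]
ft_force: [-5.3, -8.4, 0.7]
grip_width: 0.0007
grip_force: 10.8
```

```bash
python3 rel.py
```

```text
t 10.25 case pos mm [-52.4  -6.8  84.5] tool x,y angle vs case 90.5 0.5 grip 0.0007298182566540033 F [-5.3 -8.4  0.7]
```

servo_tool --moves "-0.01 0 0 0 0;-0.03 0 0 0 0;-0.04 0 -0.04 0 0;-0.07 0 -0.08 0 0;-0.1 0 -0.12 0 0;-0.14 0 -0.12 0 0;-0.16 -0.03 -0.12 0 0;-0.18 -0.06 -0.12 0 0;-0.18 -0.06 -0.12 0 0"

```text
time: 11.0
position: [0.3046, -0.1709, 0.2039]
tool_rot: [0.918, 0.397, -0.001, -0.004]
ft_force: [-1.2, 1.5, -0.2]
grip_width: 0.0002
grip_force: 0.0
```

```bash
python3 rel.py; python3 - <<'E'
from h import *
import cv2
S=cams.camera("scene");T=cams.camera("top")
a=cv2.resize(S[230:330,280:400],(480,400),interpolation=cv2.INTER_CUBIC);b=cv2.resize(T[225:325,320:400],(320,400),interpolation=cv2.INTER_CUBIC)
cv2.imwrite("pics/a5.png",np.hstack([a,b]))
for n,im,(u,v) in(("scene",S,(280,230)),("top",T,(320,225))):
    c=im.astype(int); m=(c[...,2]>120)&(c[...,1]<80)&(c[...,0]<80); m[:v]=0;m[:,:u]=0;m[v+100:]=0;m[:,u+100:]=0
    ys,xs=np.nonzero(m); print(n,xs.mean() if len(xs) else None,ys.mean() if len(ys) else None,len(xs))
    M=cams.camera_model(n)
    for y in(-.007,.007): print("  pred",y,proj(M,case2w([-.0515,y,.088],.5192,-.1169,-.7583)).round(1))
E
```

```text
t 11.0 case pos mm [-118.7 -186.8  203.9] tool x,y angle vs case 90.19999999999999 0.19999999999999574 grip 0.00022668679836211294 F [-1.2  1.5 -0.2]
scene 303.2 267.2 15
  pred -0.007 [302.3 271.1]
  pred 0.007 [303.5 267.6]
top 350.875 283.875 8
  pred -0.007 [355.7 287.8]
  pred 0.007 [351.4 283.8]
```

View pics/a5.png

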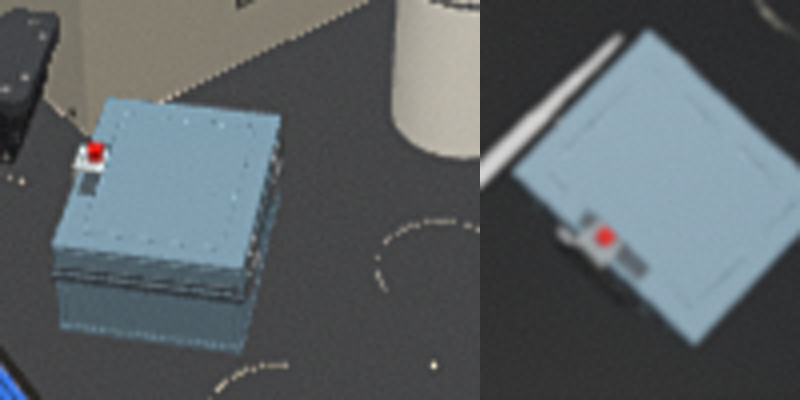

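The stud sits at the predicted locked position in both views: scene (303, 267) and top (351, 284). The cover is shut and the case has not moved.

```bash
python3 -c "
from rig import job
print(job.hand_in())"
```

```text
the job is handed in; nothing more can be done
None
```

The flap is folded flat, the cover is fully shut and the catch is pushed to its stop; I handed the job in at about 11 s, with the arm clear of the case and no sign in the pictures that anything around it moved.

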